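Put the mixed-up punches back in their own trays

TASK

The four steel punches are standing in one another's trays. Swap them round, with the empty grey pad as a spot to park one on the way, until each stands upright in the middle of the tray of its own shape and size: thick round punch in the large round tray, thin round in the small round, thick square in the large square, thin square in the small square. Set them down without dropping or tipping any over, and leave the mallet where it lies.

Things in the scene. Friction and masses are not known exactly. Their poses are not given: they have to be found in the camera images.
- punch_round_thick: Plain steel round punch, solid, 60 mm tall, 44 mm in diameter, 0.57 to 0.86 kg, with a dark band round it near the top (flush, look only). Loose; stands upright in one of the four trays at the start, never in its own. Origin: centre of its underside; z up along the punch.
- punch_round_thin: Plain steel round punch, solid, 60 mm tall, 22 mm in diameter, 0.14 to 0.22 kg, with a dark band round it near the top (flush, look only). Loose; stands upright in one of the four trays at the start, never in its own. Origin: centre of its underside; z up along the punch.
- punch_square_thick: Plain steel square punch, solid, 60 mm tall, 38 x 38 mm across, 0.54 to 0.82 kg, with a dark band round it near the top (flush, look only). Loose; stands upright in one of the four trays at the start, never in its own. Origin: centre of its underside; z up along the punch; x and y are square to its sides.
- punch_square_thin: Plain steel square punch, solid, 60 mm tall, 20 x 20 mm across, 0.15 to 0.23 kg, with a dark band round it near the top (flush, look only). Loose; stands upright in one of the four trays at the start, never in its own. Origin: centre of its underside; z up along the punch; x and y are square to its sides.
- tray_round_large: Black plastic round tray with a dark wooden lining, fixed to the bench: 104 mm outside, 96 mm inside, floor 4 mm above the bench, rim 4 mm thick and 12 mm high above the bench. Every punch fits inside it. Home of the thick round punch. Origin: centre of its underside, on the bench; z up.
- tray_round_small: Black plastic round tray with a dark wooden lining, fixed to the bench: 76 mm outside, 68 mm inside, floor 4 mm above the bench, rim 4 mm thick and 12 mm high above the bench. Every punch fits inside it. Home of the thin round punch. Origin: centre of its underside, on the bench; z up.
- tray_square_large: Black plastic square tray with a dark wooden lining, fixed to the bench: 104 mm outside, 96 mm inside, floor 4 mm above the bench, rim 4 mm thick and 12 mm high above the bench. Every punch fits inside it. Home of the thick square punch. Origin: centre of its underside, on the bench; z up; x and y are square to its sides.
- tray_square_small: Black plastic square tray with a dark wooden lining, fixed to the bench: 74 mm outside, 66 mm inside, floor 4 mm above the bench, rim 4 mm thick and 12 mm high above the bench. Every punch fits inside it. Home of the thin square punch. Origin: centre of its underside, on the bench; z up; x and y are square to its sides.
- pad: Flat rimless grey felt-covered rubber pad, 110 mm (x) by 85 mm (y), 4 mm thick, fixed to the bench, empty at the start: the free spot. Origin: centre of its underside, on the bench; z up.
- mallet: Loose mallet lying on the bench to the robot's left, outside the work: head 48 mm in diameter and 85 mm long, wooden handle 220 mm long. Origin: on the bench below the head's centre; the head lies along y, the handle towards -x. To be left alone.

How it is judged:
At the end, for the whole second after the job is handed in: Each punch stands upright (within 0.1 rad) on the floor of its own tray (underside less than 8 mm above the bench), its axis within 15 mm of the tray's centre, released and at rest (horizontal distance between punch_round_thick and tray_round_large below 0.015 m and angle between each of punch_round_thick, punch_round_thin, punch_square_thick, punch_square_thin's own z axis and vertical below 0.1 rad and z of punch_round_thick in the frame of tray_round_large below 0.008 m and linear speed of each of punch_round_thick, punch_round_thin, punch_square_thick, punch_square_thin below 0.02 m/s and horizontal distance between punch_round_thin and tray_round_small below 0.015 m and z of punch_round_thin in the frame of tray_round_small below 0.008 m and horizontal distance between punch_square_thick and tray_square_large below 0.015 m and z of punch_square_thick in the frame of tray_square_large below 0.008 m and horizontal distance between punch_square_thin and tray_square_small below 0.015 m and z of punch_square_thin in the frame of tray_square_small below 0.008 m); the robot touches nothing.
It fails at once if a punch is dropped: out of the fingers with its underside more than 25 mm above the bench ((height (world z) of punch_round_thick above 0.025 m and contact force between the fingers and punch_round_thick below 0.05 N) or (height (world z) of punch_round_thin above 0.025 m and contact force between the fingers and punch_round_thin below 0.05 N) or (height (world z) of punch_square_thick above 0.025 m and contact force between the fingers and punch_square_thick below 0.05 N) or (height (world z) of punch_square_thin above 0.025 m and contact force between the fingers and punch_square_thin below 0.05 N)).
It fails at once if a punch is tipped over (by more than 0.6 rad) (angle between any of punch_round_thick, punch_round_thin, punch_square_thick, punch_square_thin's own z axis and vertical above 0.6 rad).
It fails at once if the mallet is disturbed (by more than 30 mm) (distance of mallet from where it was at the start of the episode above 0.03 m).
It also fails if it takes over 120 s, if anything falls off the work surface, if the arm or the gripper's body presses on something with over 40 N, if the wrist force passes 120 N, or if a joint passes its speed limit or range.

ROBOT

A 6-joint arm with a two-finger parallel gripper is mounted at the origin on the work surface. World frame = base frame: x ahead of the robot, y to its left, z up, the work surface at z = 0. Lengths are in m, angles in rad, forces in N, time in s.
With the tool pointing down it reaches from about 0.25 to 0.725 m from the base axis. Payload 4 kg.
Tool frame: the origin (TCP) lies midway between the tips of the shut fingers; the grasp point (between the pads) lies 19 mm behind it; z points along the fingers, y is the line along which they close (so a half turn about z gives the same grasp; the last joint's range is limited). The gripper opens to 85 mm and grips with 20 to 120 N. Pads are 22 mm wide; open, the fingers measure 114 mm over their backs; the gripper's body (76 mm by 85 mm) begins 54 mm behind the grasp point. The pads swing forward as they close: fully open they stand 13 mm farther back than shut.
Start: joints at [1.129, 0.241, 0.005, 1.335, 0, 1.571], TCP at [0.214, 0.452, 0.231] pointing down, gripper open.
Joint ranges: [-2.72, 2.72], [-1.05, 1.87], [-1.09, 1.28], [-1.99, 2.15], [-1.42, 1.44], [-3.14, 3.14]. Speed limits (rad/s): [2.79, 2.79, 3.14, 3.14, 3.14, 3.14].

INTERFACE

Orientations are given as a unit quaternion [x, y, z, w].
In Python, from workcell import get_obs, imaging, workorder gives the robot as it stands.
- The arm moves only by the shell command python3 -m jog 'ROWS'. ROWS is a JSON list of rows, 1 to 10 of them, each of 7 numbers: a rotation vector rx, ry, rz in rad, then dx, dy, dz in m, then the finger opening in m; each row is the pose to reach, as a shift and turn from the pose commanded when the command began, along the tool's axes at that moment; what a row does not reach only later rows make up. A row lasts 1/8 s, in which the tool goes at most 0.0625 m and 0.188 rad, less where a joint would pass 70% of its speed; a pose out of reach is approached as far as the arm can. The fingers move at their own pace and stop on an object; the grip force is fixed at half the most. Time passes only in rows, so rows that do not move let the fingers close. It prints the time, the measured TCP pose, the force, the opening and the grip force at its end.
- get_obs(): the state, without advancing time (a new reading comes with each control period).
- imaging.camera(name): name is "scene" or "side" or "wrist"; returns (picture, depth): 420x560x3 uint8, red, green, blue; 420x560 float32, m along the optical axis (not along the pixel's ray), 0 where there is no reading.
- imaging.calibration(name): a dict with "mtx" (3x3 intrinsics, pixels), "k1" (the pictures are not rectified: a ray, as slopes to the right and down, at radius r is drawn at 1 + k1 r^2 times it, then the intrinsics apply), "R" (3x3) and "t" (3): a world point X has camera coordinates R X + t. Camera axes: x right, y down, z forward; pixel columns grow to the right and rows downward; lengths in m; the calibration is good to about 2 mm. A picture is of the moment at which its call begins: read the wrist's pose just before it. calibration takes no time and is no camera call; for the wrist camera it gives the pose at the moment of the call.
- workorder.job_done(): hands the job in; it is judged then, once.
The state is a dict: "clock": time; "joint_pos": joint angles; "joint_vel": joint speeds; "tau": joint torques, N m; "eef_pos": TCP position; "tool_rot": TCP orientation; "ft_force": force on the tool from outside, world axes, zero at the start; "ft_torque": the same for the moment, N m; "grip_width": finger opening in m; "grasp_force": force on a finger pad.
Only numpy, scipy, OpenCV 4.12 (cv2) and the standard library are available. Lean on these libraries where they do the work, as an engineer would, in place of code of your own. Each camera call takes 0.05 s, during which the arm holds its last target. There are 200 camera calls.

## Working session

There is one attempt and no reset: what is moved stays moved. The work goes in short steps, Python scripts to look and compute and a shell command to move; the robot and the scene stay as the last step left them, time stands still between calls to the robot, and variables do not carry over. Pictures are saved under pics/ and viewed, at most 14 in all, crops included, and the job is handed in when it is done.

```bash
ls; mkdir -p pics; python3 - <<'E'
from workcell import get_obs, imaging, workorder
import numpy as np, cv2
o=get_obs(); print({k:np.round(v,3).tolist() for k,v in o.items()})
for n in("scene","side"):
    p,d=imaging.camera(n); cv2.imwrite(f"pics/{n}0.png",p[:,:,::-1]); np.save(f"pics/{n}0.npy",d)
    c=imaging.calibration(n); print(n,c)
    print('campos',-np.array(c["R"]).T@np.array(c["t"]))
E
```

```text
pics
{'clock': 0.0, 'joint_pos': [1.129, 0.241, 0.004, 1.335, -0.0, 1.571], 'joint_vel': [-0.001, -0.0, -0.001, -0.001, -0.001, -0.0], 'tau': [0.0, -37.231, 25.241, 0.017, -0.0, -0.0], 'eef_pos': [0.214, 0.451, 0.23], 'tool_rot': [0.219, 0.976, -0.001, -0.0], 'ft_force': [0.602, -0.737, -0.07], 'ft_torque': [0.011, -0.03, 0.018], 'grasp_force': 0.0, 'grip_width': 0.085}
scene {'mtx': array([[399.46711983,   0.        , 278.84857053],
       [  0.        , 399.46711983, 204.85521998],
       [  0.        ,   0.        ,   1.        ]]), 'k1': -0.063276683178672, 'R': array([[-0.81326603,  0.58149157, -0.02158523],
       [ 0.41688561,  0.55636857, -0.71879093],
       [-0.40596153, -0.59356682, -0.69489112]]), 't': array([ 0.38684741, -0.24510188,  1.10800384])}
campos [0.86659623 0.56909279 0.60211521]
side {'mtx': array([[452.18903019,   0.        , 284.08858603],
       [  0.        , 452.18903019, 207.49962348],
       [  0.        ,   0.        ,   1.        ]]), 'k1': -0.09599669636113897, 'R': array([[ 0.90152288, -0.43270067,  0.00515995],
       [-0.30251949, -0.63872961, -0.7074648 ],
       [ 0.30941631,  0.63623472, -0.70672974]]), 't': array([-0.45882872,  0.26317553,  0.63265128])}
campos [ 0.2975077  -0.4329522   0.63566844]
```

View pics/scene0.png

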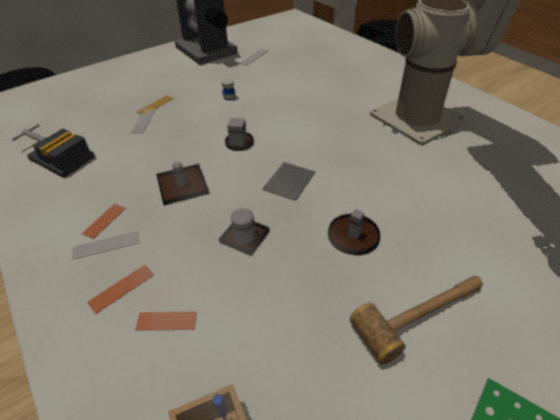

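View pics/side0.png

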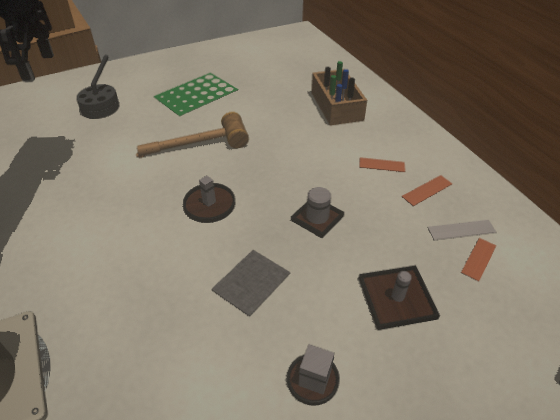

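The scene view (px) shows thin square in the large round tray (354,233), thick round in the small square (244,234), thin round in the large square (182,184) and thick square in the small round (238,138). The pad is at (290,181). The side view agrees: those trays are at (209,201), (318,215), (399,296) and (313,378), with the pad at (251,281).

```bash
cat > h.py <<'E'
import numpy as np, cv2
from workcell import get_obs, imaging, workorder
def cloud(n, p, d, c=None):
    c=c or imaging.calibration(n); h,w=d.shape
    uv=np.stack(np.meshgrid(np.arange(w),np.arange(h)),-1).reshape(-1,1,2).astype(float)
    r=cv2.undistortPoints(uv,c["mtx"],np.array([c["k1"],0,0,0.])).reshape(-1,2)
    X=np.c_[r,np.ones(len(r))]*d.reshape(-1,1)
    W=(X-c["t"])@c["R"]; W[d.ravel()==0]=np.nan
    return W.reshape(h,w,3)
E
python3 - <<'E'
from h import *
T={"LR":((354,233),(209,201),.052),"SS":((244,234),(318,215),.037),"LS":((182,184),(399,296),.052),"SR":((238,138),(313,378),.038),"pad":((290,181),(251,281),.055)}
for i,n in enumerate(("scene","side")):
    p=cv2.imread(f"pics/{n}0.png"); d=np.load(f"pics/{n}0.npy"); W=cloud(n,p,d)
    dark=(p.max(2)<np.where(True,95,0))
    fl=W[...,2]; print(n,"bench z med",np.nanmedian(fl[np.abs(fl)<.03]))
    for k,v in T.items():
        u,w=v[i]; c=W[w,u,:2]
        near=np.hypot(W[...,0]-c[0],W[...,1]-c[1])<.1
        rim=near&dark&(fl<.02)&(fl>-.01)
        lab=cv2.connectedComponentsWithStats((near&dark&(fl<.08)).astype(np.uint8))
        j=1+np.argmax(lab[2][1:,4]); m=(lab[1]==j)
        r=W[m&(fl>.009)&(fl<.02)][:,:2].astype(np.float32); a=W[m&(fl<.02)][:,:2].astype(np.float32)
        top=W[near&(fl>.058)&(fl<.07)]; side=W[near&(fl>.03)&(fl<.08)]
        print(k,"px",c.round(3),"area-rect",[np.round(x,3).tolist() for x in cv2.minAreaRect(a)],"rim",len(r),
          [np.round(x,3).tolist() for x in cv2.minAreaRect(r)] if len(r)>3 else "", "top",len(top), top.mean(0).round(4) if len(top) else "", [np.round(x,3).tolist() for x in cv2.minAreaRect(top[:,:2].astype(np.float32))] if len(top)>4 else "", "zmax",np.nanpercentile(side[:,2],98).round(4) if len(side) else "")
E
```

```text
scene bench z med 0.00073462283820664
LR px [0.455 0.223] area-rect [[0.449, 0.218], [0.101, 0.103], 43.955] rim 329 [[0.448, 0.217], [0.1, 0.103], 43.955] top 112 [0.4494 0.2181 0.0635] [[0.447, 0.217], [0.021, 0.02], 15.913] zmax 0.066
SS px [0.633 0.107] area-rect [[0.622, 0.089], [0.08, 0.075], 26.028] rim 317 [[0.624, 0.089], [0.075, 0.073], 25.982] top 325 [0.6267 0.0925 0.0641] [[0.626, 0.09], [0.041, 0.044], 22.742] zmax 0.0666
LS px [ 0.659 -0.121] area-rect [[0.653, -0.139], [0.125, 0.105], 74.705] rim 294 [[0.656, -0.131], [0.107, 0.103], 74.705] top 58 [ 0.6578 -0.1283  0.0626] [[0.658, -0.13], [0.02, 0.02], 46.08] zmax 0.0651
SR px [ 0.472 -0.181] area-rect [[0.463, -0.199], [0.08, 0.074], 71.919] rim 149 [[0.465, -0.191], [0.064, 0.074], 68.639] top 148 [ 0.4668 -0.1931  0.0633] [[0.466, -0.195], [0.04, 0.036], 44.647] zmax 0.0652
pad px [0.451 0.01 ] area-rect [[0.451, 0.006], [0.108, 0.082], 27.141] rim 0  top 0   zmax 
side bench z med -0.0003497325387046813
LR px [0.443 0.204] area-rect [[0.443, 0.21], [0.101, 0.103], 80.645] rim 290 [[0.444, 0.21], [0.101, 0.102], 80.744] top 95 [0.4444 0.213  0.0626] [[0.445, 0.215], [0.02, 0.021], 20.009] zmax 0.0647
SS px [0.613 0.07 ] area-rect [[0.618, 0.088], [0.076, 0.084], 28.755] rim 320 [[0.621, 0.085], [0.076, 0.075], 26.368] top 325 [0.6209 0.0839 0.0628] [[0.622, 0.085], [0.041, 0.043], 45.917] zmax 0.0649
LS px [ 0.648 -0.143] area-rect [[0.657, -0.131], [0.115, 0.113], 75.324] rim 678 [[0.653, -0.134], [0.106, 0.105], 75.457] top 127 [ 0.6525 -0.1355  0.0628] [[0.654, -0.134], [0.021, 0.021], 2.524] zmax 0.0655
SR px [ 0.449 -0.214] area-rect [[0.456, -0.202], [0.067, 0.077], 48.201] rim 421 [[0.457, -0.202], [0.067, 0.074], 48.201] top 779 [ 0.4608 -0.2007  0.0636] [[0.461, -0.199], [0.039, 0.039], 44.366] zmax 0.0657
pad px [ 0.446 -0.   ] area-rect [[0.447, 0.001], [0.11, 0.085], 27.397] rim 0  top 0   zmax
```

```bash
cat >> h.py <<'E'
from scipy.spatial.transform import Rotation as Ro
def go(x,y,z,yaw=None):
    "print shift and turn in tool axes to reach TCP x,y,z pointing down, tool y at yaw deg (mod 180)"
    o=get_obs(); R=Ro.from_quat(o["tool_rot"]); M=R.as_matrix(); cur=np.degrees(np.arctan2(M[1,1],M[0,1]))
    if yaw is None: yaw=cur
    d=(yaw-cur+90)%180-90; a=np.radians(cur+d)
    Y=np.array([np.cos(a),np.sin(a),0]); Z=np.array([0,0,-1.]); G=np.c_[np.cross(Y,Z),Y,Z]
    rv=(R.inv()*Ro.from_matrix(G)).as_rotvec(); sh=M.T@(np.array([x,y,z])-o["eef_pos"])
    print("rot",rv.round(3),"shift",sh.round(4),"rows>=",np.ceil(max(np.linalg.norm(rv)/.188,np.linalg.norm(sh)/.0625)),"yaw",cur.round(1),"j",o["joint_pos"][[0,5]] if hasattr(o["joint_pos"],"shape") else o["joint_pos"])
E
python3 -c "
from h import *
go(.446,.215,.2,18)"
```

```text
rot [-0.002  0.001  0.815] shift [-0.3112 -0.1143  0.0307] rows>= 6.0 yaw 64.7 j [1.12899687 1.5708225 ]
```

```bash
python3 -m jog '[[0,0,0.815,-0.311,-0.114,0.031,0.085],[0,0,0.815,-0.311,-0.114,0.031,0.085],[0,0,0.815,-0.311,-0.114,0.031,0.085],[0,0,0.815,-0.311,-0.114,0.031,0.085],[0,0,0.815,-0.311,-0.114,0.031,0.085],[0,0,0.815,-0.311,-0.114,0.031,0.085],[0,0,0.815,-0.311,-0.114,0.031,0.085],[0,0,0.815,-0.311,-0.114,0.031,0.085]]'
cat >> h.py <<'E'
def wrist(name, c0, rad=.1):
    "look with the wrist camera: top of the punch near c0 and the dark tray round it"
    c=imaging.calibration("wrist"); p,d=imaging.camera("wrist"); cv2.imwrite(f"pics/{name}.png",p[:,:,::-1])
    W=cloud("wrist",p,d,c); z=W[...,2]; near=np.hypot(W[...,0]-c0[0],W[...,1]-c0[1])<rad
    print("bench z",np.nanmedian(z[np.abs(z)<.004]).round(4))
    rect=lambda m:[np.round(v,4).tolist() for v in cv2.minAreaRect(W[m][:,:2].astype(np.float32))] if m.sum()>4 else None
    top=near&(z>.056)&(z<.075); print("top",top.sum(),"z",np.nanmedian(z[top]).round(4) if top.any() else "",rect(top))
    rim=near&(p.max(2)<95)&(z>.007)&(z<.018); print("rim",rim.sum(),rect(rim))
    if rim.any(): print("rim circle",cv2.minEnclosingCircle(W[rim][:,:2].astype(np.float32)))
    return W,p
E
python3 -c "
from h import *
wrist('w1',(.446,.215)); go(.446,.215,.023,18)"
```

```text
clock: 1.1
eef_pos: [0.4456, 0.2163, 0.2]
tool_rot: [0.588, 0.809, -0.0, -0.0]
ft_force: [-0.7, 0.3, 0.9]
grip_width: 0.0852
grasp_force: 0.0
bench z 0.0001
top 651 z 0.064 [[0.4452, 0.2185], [0.019, 0.0199], 18.0513]
rim 1641 [[0.4449, 0.2171], [0.1022, 0.1027], 43.4517]
rim circle ((0.4449613392353058, 0.2169182151556015), 0.051843367516994476)
rot [-0.001 -0.     0.001] shift [-1.700e-03  1.000e-04  1.772e-01] rows>= 3.0 yaw 18.1 j [0.45235435 1.70794786]
```

View pics/w1.png

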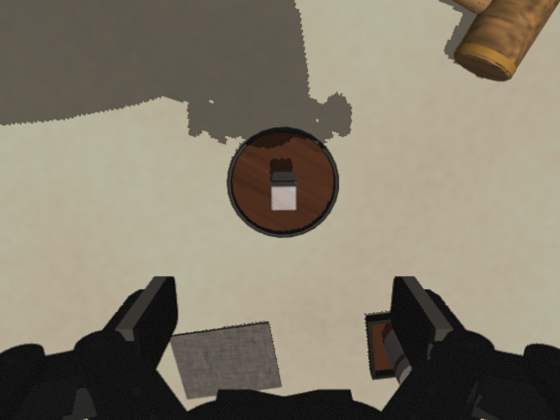

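```bash
python3 -c "
from h import *
go(.4452,.2185,.023,18)"
```

```text
rot [-0.001 -0.     0.001] shift [0.0019 0.0004 0.1772] rows>= 3.0 yaw 18.1 j [0.45235435 1.70794786]
```

The wrist picture shows the thin square punch at (284,193), upright in the round tray, with the fingers clear on either side. I'll grasp it now.

```bash
python3 -m jog '[[0,0,0,0.002,0,0.06,0.085],[0,0,0,0.002,0,0.12,0.085],[0,0,0,0.002,0,0.16,0.085],[0,0,0,0.002,0,0.177,0.085],[0,0,0,0.002,0,0.177,0.085],[0,0,0,0.002,0,0.177,0],[0,0,0,0.002,0,0.177,0],[0,0,0,0.002,0,0.177,0],[0,0,0,0.002,0,0.177,0],[0,0,0,0.002,0,0.177,0]]'
```

```text
clock: 2.4
eef_pos: [0.4461, 0.2181, 0.0241]
tool_rot: [0.588, 0.809, 0.001, 0.0]
ft_force: [-1.4, 0.2, 6.2]
grip_width: 0.0195
grasp_force: 59.0
```

```bash
python3 -m jog '[[0,0,0,0,0,-0.05,0],[0,0,0,0,0,-0.1,0],[0,0,0,0,0,-0.1,0]]'; python3 -c "
from h import *
go(.449,.0035,.125,18)"
```

```text
clock: 2.78
eef_pos: [0.4484, 0.2191, 0.1271]
tool_rot: [0.588, 0.809, 0.004, 0.002]
ft_force: [0.4, 0.2, -2.6]
grip_width: 0.0194
grasp_force: 59.1
rot [ 0.008 -0.001 -0.   ] shift [-0.2053 -0.066   0.0013] rows>= 4.0 yaw 18.0 j [0.45459893 1.71160054]
```

```bash
python3 -c "
from h import *
M=Ro.from_quat(get_obs()['tool_rot']).as_matrix(); print(M.round(3))"
```

```text
[[-0.309  0.951  0.008]
 [ 0.951  0.309  0.004]
 [ 0.001  0.008 -1.   ]]
```

```bash
python3 -m jog '[[0,0,0,-0.055,-0.018,0,0],[0,0,0,-0.11,-0.035,0,0],[0,0,0,-0.165,-0.053,0,0],[0,0,0,-0.205,-0.066,0,0],[0,0,0,-0.205,-0.066,0,0],[0,0,0,-0.205,-0.066,0.05,0],[0,0,0,-0.205,-0.066,0.085,0],[0,0,0,-0.205,-0.066,0.099,0],[0,0,0,-0.205,-0.066,0.099,0],[0,0,0,-0.205,-0.066,0.099,0]]'
```

```text
clock: 4.03
eef_pos: [0.4464, 0.0031, 0.0245]
tool_rot: [0.587, 0.809, 0.0, 0.0]
ft_force: [1.0, -0.7, -1.6]
grip_width: 0.0192
grasp_force: 59.1
```

```bash
python3 -m jog '[[0,0,0,0,0,0.001,0],[0,0,0,0,0,0.001,0]]'; python3 -m jog '[[0,0,0,0,0,0,0.05],[0,0,0,0,0,0,0.05],[0,0,0,0,0,0,0.085],[0,0,0,0,0,0,0.085],[0,0,0,0,0,-0.05,0.085],[0,0,0,0,0,-0.11,0.085],[0,0,0,0,0,-0.17,0.085],[0,0,0,0,0,-0.17,0.085]]';  python3 -c "
from h import *
go(.623,.087,.2,10)"
```

```text
clock: 4.28
eef_pos: [0.4465, 0.0029, 0.0236]
tool_rot: [0.588, 0.809, 0.0, 0.0]
ft_force: [-0.2, 1.7, 1.2]
grip_width: 0.0191
grasp_force: 59.5
clock: 5.28
eef_pos: [0.4498, 0.0025, 0.1985]
tool_rot: [0.588, 0.809, 0.003, 0.005]
ft_force: [0.0, -0.5, -0.3]
grip_width: 0.0852
grasp_force: 0.0
rot [0.011 0.003 0.139] shift [0.0269 0.1908 0.0004] rows>= 4.0 yaw 18.0 j [0.005541   1.26243227]
```

```bash
python3 -m jog '[[0,0,0,0.027,0.191,0,0.085],[0,0,0,0.027,0.191,0,0.085],[0,0,0,0.027,0.191,0,0.085],[0,0,0,0.027,0.191,0,0.085],[0,0,0,0.027,0.191,0,0.085],[0,0,0,0.027,0.191,0,0.085]]';  python3 -c "
from h import *
wrist('w2',(.623,.087),.06);go(.623,.087,.023,18)"
```

```text
clock: 6.02
eef_pos: [0.6181, 0.0865, 0.1933]
tool_rot: [0.588, 0.809, -0.0, -0.0]
ft_force: [-0.6, 0.0, -1.1]
grip_width: 0.0852
grasp_force: 0.0
bench z 0.0002
top 2456 z 0.0638 [[0.623, 0.0909], [0.0431, 0.043], 21.3666]
rim 1448 [[0.6224, 0.0895], [0.0733, 0.0741], 25.9593]
rim circle ((0.6221840977668762, 0.08967330306768417), 0.05150802060961723)
rot [-0.     0.    -0.001] shift [-0.0009  0.0046  0.1709] rows>= 3.0 yaw 17.9 j [0.13894468 1.3965407 ]
```

```bash
python3 -m jog '[[0,0,0,0.003,0.006,0.06,0.085],[0,0,0,0.003,0.006,0.12,0.085],[0,0,0,0.003,0.006,0.16,0.085],[0,0,0,0.003,0.006,0.17,0.085],[0,0,0,0.003,0.006,0.17,0.085],[0,0,0,0.003,0.006,0.17,0],[0,0,0,0.003,0.006,0.17,0],[0,0,0,0.003,0.006,0.17,0],[0,0,0,0.003,0.006,0.17,0]]'; python3 -m jog '[[0,0,0,0,0,0,0]]'; python3 -m jog '[[0,0,0,0,0,-0.05,0],[0,0,0,0,0,-0.1,0],[0,0,0,0,0,-0.1,0],[0,0,0,0,0,-0.1,0]]';python3 -c "
from h import *
go(.445,.217,.123,18)"
```

```text
clock: 7.2
eef_pos: [0.6236, 0.0915, 0.0253]
tool_rot: [0.588, 0.809, -0.0, 0.0]
ft_force: [-4.3, -2.3, 7.0]
grip_width: 0.0422
grasp_force: 62.6
clock: 7.32
eef_pos: [0.6237, 0.0915, 0.0253]
tool_rot: [0.588, 0.809, -0.0, 0.0]
ft_force: [-4.7, -2.1, 8.5]
grip_width: 0.0427
grasp_force: 62.6
clock: 7.82
eef_pos: [0.6227, 0.0917, 0.1214]
tool_rot: [0.588, 0.809, -0.001, -0.001]
ft_force: [-0.5, 0.2, -8.0]
grip_width: 0.0426
grasp_force: 64.4
rot [-0.003 -0.001 -0.   ] shift [ 0.1741 -0.1303 -0.0011] rows>= 4.0 yaw 18.0 j [0.14620693 1.40297515]
```

```bash
python3 -m jog '[[0,0,0,0.047,-0.035,0,0],[0,0,0,0.094,-0.07,0,0],[0,0,0,0.14,-0.105,0,0],[0,0,0,0.174,-0.13,0,0],[0,0,0,0.174,-0.13,0,0],[0,0,0,0.174,-0.13,0,0]]';python3 -c "
from h import *
wrist('w3',(.445,.217),.06);go(.445,.217,.0265,18)"
```

```text
clock: 8.57
eef_pos: [0.4458, 0.2167, 0.1216]
tool_rot: [0.588, 0.809, -0.002, -0.001]
ft_force: [-0.4, -0.8, -6.6]
grip_width: 0.0425
grasp_force: 64.8
bench z 0.0001
top 0 z  None
rim 2012 [[0.4431, 0.2235], [0.1022, 0.0893], 18.4973]
rim circle ((0.44509798288345337, 0.21689411997795105), 0.051848914474248886)
rot [-0.002  0.001 -0.001] shift [ 0.0009 -0.0011  0.0954] rows>= 2.0 yaw 18.0 j [0.45182155 1.70904203]
```

```bash
python3 -m jog '[[0,0,0,0.001,-0.001,0.05,0],[0,0,0,0.001,-0.001,0.085,0],[0,0,0,0.001,-0.001,0.094,0],[0,0,0,0.001,-0.001,0.094,0],[0,0,0,0.001,-0.001,0.095,0]]'; python3 -m jog '[[0,0,0,0,0,0.001,0],[0,0,0,0,0,0.001,0]]'
```

```text
clock: 9.25
eef_pos: [0.4475, 0.2184, 0.0298]
tool_rot: [0.588, 0.809, 0.002, 0.001]
ft_force: [0.5, 0.7, -7.0]
grip_width: 0.0427
grasp_force: 64.6
clock: 9.5
eef_pos: [0.4461, 0.2181, 0.0281]
tool_rot: [0.588, 0.809, 0.001, 0.0]
ft_force: [-0.1, 0.6, -7.0]
grip_width: 0.0424
grasp_force: 64.6
```

```bash
python3 -m jog '[[0,0,0,0,0,0.002,0],[0,0,0,0,0,0.002,0],[0,0,0,0,0,0.002,0]]'
```

```text
clock: 9.88
eef_pos: [0.4456, 0.2179, 0.0253]
tool_rot: [0.588, 0.809, 0.0, 0.0]
ft_force: [0.5, 0.3, -6.3]
grip_width: 0.0423
grasp_force: 65.1
```

```bash
python3 -m jog '[[0,0,0,0,0,0.001,0],[0,0,0,0,0,0.001,0]]'; python3 -m jog '[[0,0,0,0,0,0,0.06],[0,0,0,0,0,0,0.085],[0,0,0,0,0,0,0.085],[0,0,0,0,0,0,0.085],[0,0,0,0,0,-0.06,0.085],[0,0,0,0,0,-0.12,0.085],[0,0,0,0,0,-0.175,0.085],[0,0,0,0,0,-0.175,0.085],[0,0,0,0,0,-0.175,0.085]]';  python3 -c "
from h import *
wrist('w4',(.445,.217),.06);go(.447,.003,.2,18)"
```

```text
clock: 10.12
eef_pos: [0.4456, 0.2179, 0.0253]
tool_rot: [0.588, 0.809, 0.0, 0.0]
ft_force: [-4.1, -1.2, 5.1]
grip_width: 0.0422
grasp_force: 66.1
clock: 11.25
eef_pos: [0.4453, 0.2177, 0.1989]
tool_rot: [0.588, 0.809, -0.0, -0.0]
ft_force: [-1.0, -0.4, 0.6]
grip_width: 0.085
grasp_force: 0.0
bench z 0.0001
top 2354 z 0.0638 [[0.4467, 0.2179], [0.0431, 0.0432], 65.7484]
rim 1676 [[0.4448, 0.2169], [0.1024, 0.1027], 45.8603]
rim circle ((0.44508591294288635, 0.21684834361076355), 0.0518861748278141)
rot [-0.003  0.    -0.   ] shift [-0.2047 -0.064  -0.0018] rows>= 4.0 yaw 18.0 j [0.45478379 1.7116173 ]
```

```bash
python3 -m jog '[[0,0,0,-0.205,-0.064,0,0.085],[0,0,0,-0.205,-0.064,0,0.085],[0,0,0,-0.205,-0.064,0,0.085],[0,0,0,-0.205,-0.064,0,0.085],[0,0,0,-0.205,-0.064,0,0.085],[0,0,0,-0.205,-0.064,0,0.085]]';  python3 -c "
from h import *
wrist('w5',(.447,.003),.06);go(.447,.003,.023,18)"
```

```text
clock: 12.05
eef_pos: [0.4473, 0.0036, 0.1981]
tool_rot: [0.588, 0.809, -0.001, -0.001]
ft_force: [-1.4, 0.5, 0.6]
grip_width: 0.0852
grasp_force: 0.0
bench z 0.0001
top 647 z 0.064 [[0.4473, 0.004], [0.0189, 0.0194], 18.1452]
rim 44 [[0.4447, 0.0131], [0.0192, 0.0012], 15.709]
rim circle ((0.44486719369888306, 0.01251424103975296), 0.009691630490124226)
rot [-0.002 -0.001  0.001] shift [-0.0009 -0.0004  0.1753] rows>= 3.0 yaw 18.1 j [0.00851707 1.26422462]
```

```bash
python3 -m jog '[[0,0,0,0,0,0.06,0.085],[0,0,0,0,0,0.12,0.085],[0,0,0,0,0,0.16,0.085],[0,0,0,0,0,0.175,0.085],[0,0,0,0,0,0.175,0.085],[0,0,0,0,0,0.175,0],[0,0,0,0,0,0.175,0],[0,0,0,0,0,0.175,0],[0,0,0,0,0,0.175,0],[0,0,0,0,0,0.175,0]]'; python3 -m jog '[[0,0,0,0,0,-0.05,0],[0,0,0,0,0,-0.1,0],[0,0,0,0,0,-0.1,0],[0,0,0,0,0,-0.1,0]]';python3 -c "
from h import *
go(.6223,.0896,.123,18)"
```

```text
clock: 13.35
eef_pos: [0.4485, 0.0031, 0.025]
tool_rot: [0.588, 0.809, 0.0, 0.0]
ft_force: [-0.6, 0.2, 5.6]
grip_width: 0.0194
grasp_force: 59.0
clock: 13.85
eef_pos: [0.4473, 0.0031, 0.1236]
tool_rot: [0.588, 0.809, -0.0, -0.0]
ft_force: [0.3, 0.1, -1.4]
grip_width: 0.0194
grasp_force: 59.2
rot [-0.001 -0.    -0.   ] shift [0.0283 0.1931 0.0004] rows>= 4.0 yaw 18.0 j [0.00686814 1.26379581]
```

Contact is expected at TCP z≈0.025.

```bash
python3 -m jog '[[0,0,0,0.008,0.055,0,0],[0,0,0,0.016,0.11,0,0],[0,0,0,0.024,0.165,0,0],[0,0,0,0.028,0.193,0,0],[0,0,0,0.028,0.193,0,0],[0,0,0,0.028,0.193,0,0],[0,0,0,0.028,0.193,0.05,0],[0,0,0,0.028,0.193,0.085,0],[0,0,0,0.028,0.193,0.094,0],[0,0,0,0.028,0.193,0.094,0]]'; python3 -m jog '[[0,0,0,0,0,0,0],[0,0,0,0,0,0,0]]'
```

```text
clock: 15.1
eef_pos: [0.6222, 0.0889, 0.0303]
tool_rot: [0.588, 0.809, -0.0, -0.0]
ft_force: [-0.7, 0.4, -0.2]
grip_width: 0.0192
grasp_force: 59.4
clock: 15.35
eef_pos: [0.6242, 0.0895, 0.0322]
tool_rot: [0.588, 0.809, 0.001, 0.001]
ft_force: [0.8, 0.6, -1.2]
grip_width: 0.0192
grasp_force: 59.4
```

```bash
python3 -m jog '[[0,0,0,0,0,0.003,0],[0,0,0,0,0,0.006,0],[0,0,0,0,0,0.006,0],[0,0,0,0,0,0.006,0]]'
```

```text
clock: 15.85
eef_pos: [0.6232, 0.0895, 0.025]
tool_rot: [0.588, 0.809, 0.0, 0.0]
ft_force: [-1.9, 0.3, 5.1]
grip_width: 0.0196
grasp_force: 60.1
```

```bash
python3 -m jog '[[0,0,0,0,0,0,0.06],[0,0,0,0,0,0,0.085],[0,0,0,0,0,0,0.085],[0,0,0,0,0,0,0.085],[0,0,0,0,0,-0.06,0.085],[0,0,0,0,0,-0.12,0.085],[0,0,0,0,0,-0.17,0.085],[0,0,0,0,0,-0.17,0.085],[0,0,0,0,0,-0.17,0.085]]';  python3 -c "
from h import *
wrist('w6',(.6223,.0896),.06);go(.6545,-.1315,.195,18)"
```

```text
clock: 16.98
eef_pos: [0.6226, 0.0893, 0.1938]
tool_rot: [0.588, 0.809, -0.0, -0.0]
ft_force: [-0.1, 0.4, 0.4]
grip_width: 0.0853
grasp_force: 0.0
bench z 0.0002
top 697 z 0.0639 [[0.624, 0.0905], [0.0194, 0.0202], 17.8285]
rim 1548 [[0.6224, 0.0893], [0.0732, 0.0746], 25.9829]
rim circle ((0.6221122741699219, 0.08996712416410446), 0.05156175047159195)
rot [-0.003 -0.    -0.   ] shift [-0.22   -0.0373 -0.0023] rows>= 4.0 yaw 18.0 j [0.14248365 1.39923572]
```

Good, it stands within 2 mm. Next is the thin round punch in the large square tray.

```bash
python3 -m jog '[[0,0,0,-0.22,-0.037,0,0.085],[0,0,0,-0.22,-0.037,0,0.085],[0,0,0,-0.22,-0.037,0,0.085],[0,0,0,-0.22,-0.037,0,0.085],[0,0,0,-0.22,-0.037,0,0.085],[0,0,0,-0.22,-0.037,0,0.085],[0,0,0,-0.22,-0.037,0,0.085]]';  python3 -c "
from h import *
wrist('w7',(.6545,-.1315),.07);go(.6545,-.1315,.023,18)"
```

```text
clock: 17.9
eef_pos: [0.6554, -0.1297, 0.1936]
tool_rot: [0.587, 0.81, -0.0, -0.001]
ft_force: [-0.3, 0.3, 0.2]
grip_width: 0.085
grasp_force: 0.0
bench z 0.0002
top 622 z 0.0635 [[0.655, -0.1312], [0.0211, 0.0213], 19.5812]
rim 2194 [[0.6545, -0.131], [0.104, 0.1041], 74.8898]
rim circle ((0.654496967792511, -0.1314409375190735), 0.07005966454744339)
rot [-0.001 -0.001  0.002] shift [-0.0015 -0.0014  0.171 ] rows>= 3.0 yaw 18.1 j [-0.19533308  1.05931862]
```

```bash
python3 -m jog '[[0,0,0,-0.001,-0.001,0.06,0.085],[0,0,0,-0.001,-0.001,0.12,0.085],[0,0,0,-0.001,-0.001,0.16,0.085],[0,0,0,-0.001,-0.001,0.17,0.085],[0,0,0,-0.001,-0.001,0.17,0.085],[0,0,0,-0.001,-0.001,0.17,0],[0,0,0,-0.001,-0.001,0.17,0],[0,0,0,-0.001,-0.001,0.17,0],[0,0,0,-0.001,-0.001,0.17,0],[0,0,0,-0.001,-0.001,0.17,0]]'; python3 -m jog '[[0,0,0,0,0,-0.05,0],[0,0,0,0,0,-0.1,0],[0,0,0,0,0,-0.1,0],[0,0,0,0,0,-0.1,0]]';python3 -c "
from h import *
go(.447,.003,.123,18)"
```

```text
clock: 19.2
eef_pos: [0.6556, -0.1327, 0.0253]
tool_rot: [0.588, 0.809, 0.0, 0.001]
ft_force: [-0.8, 0.4, 4.8]
grip_width: 0.0205
grasp_force: 58.8
clock: 19.7
eef_pos: [0.6544, -0.1325, 0.1233]
tool_rot: [0.588, 0.809, -0.0, -0.001]
ft_force: [-0.1, 0.0, -1.3]
grip_width: 0.0204
grasp_force: 58.9
rot [-0.001 -0.001 -0.   ] shift [ 0.1929 -0.1554  0.0007] rows>= 4.0 yaw 18.0 j [-0.19970514  1.05714694]
```

```bash
python3 -m jog '[[0,0,0,0.048,-0.039,0,0],[0,0,0,0.096,-0.078,0,0],[0,0,0,0.144,-0.117,0,0],[0,0,0,0.193,-0.155,0,0],[0,0,0,0.193,-0.155,0,0],[0,0,0,0.193,-0.155,0,0],[0,0,0,0.193,-0.155,0.05,0],[0,0,0,0.193,-0.155,0.085,0],[0,0,0,0.193,-0.155,0.096,0],[0,0,0,0.193,-0.155,0.096,0]]'; python3 -m jog '[[0,0,0,0,0,0,0],[0,0,0,0,0,0,0]]'
```

```text
clock: 20.95
eef_pos: [0.4487, 0.0027, 0.0279]
tool_rot: [0.588, 0.809, -0.0, -0.0]
ft_force: [0.4, 0.0, -1.2]
grip_width: 0.0204
grasp_force: 59.2
clock: 21.2
eef_pos: [0.4493, 0.0031, 0.0295]
tool_rot: [0.588, 0.809, 0.001, 0.001]
ft_force: [0.6, -0.6, -0.5]
grip_width: 0.0202
grasp_force: 59.2
```

```bash
python3 -m jog '[[0,0,0,0,0,0.002,0],[0,0,0,0,0,0.004,0],[0,0,0,0,0,0.004,0],[0,0,0,0,0,0.004,0]]'
```

```text
clock: 21.7
eef_pos: [0.4484, 0.0031, 0.0253]
tool_rot: [0.588, 0.809, 0.0, 0.001]
ft_force: [-1.7, 0.3, 6.2]
grip_width: 0.0204
grasp_force: 60.0
```

```bash
python3 -m jog '[[0,0,0,0,0,0,0.06],[0,0,0,0,0,0,0.085],[0,0,0,0,0,0,0.085],[0,0,0,0,0,0,0.085],[0,0,0,0,0,-0.06,0.085],[0,0,0,0,0,-0.12,0.085],[0,0,0,0,0,-0.17,0.085],[0,0,0,0,0,-0.17,0.085],[0,0,0,0,0,-0.17,0.085]]';  python3 -c "
from h import *
wrist('w8',(.448,.003),.06);go(.462,-.196,.195,-45.5)"
```

```text
clock: 22.82
eef_pos: [0.4475, 0.0031, 0.1937]
tool_rot: [0.588, 0.809, -0.0, -0.0]
ft_force: [-0.8, 0.2, -0.1]
grip_width: 0.0851
grasp_force: 0.0
bench z 0.0001
top 613 z 0.0635 [[0.4485, 0.0048], [0.0214, 0.0209], 82.7923]
rim 55 [[0.4458, 0.0116], [0.02, 0.0068], 22.548]
rim circle ((0.44707903265953064, 0.008496683090925217), 0.010082517750561237)
rot [-3.000e-03  1.000e-03  1.108e+00] shift [-0.194  -0.0472 -0.0021] rows>= 6.0 yaw 18.0 j [0.00696691 1.26379407]
```

```bash
python3 -m jog '[[0,0,1.108,-0.194,-0.047,0,0.085],[0,0,1.108,-0.194,-0.047,0,0.085],[0,0,1.108,-0.194,-0.047,0,0.085],[0,0,1.108,-0.194,-0.047,0,0.085],[0,0,1.108,-0.194,-0.047,0,0.085],[0,0,1.108,-0.194,-0.047,0,0.085],[0,0,1.108,-0.194,-0.047,0,0.085],[0,0,1.108,-0.194,-0.047,0,0.085]]';  python3 -c "
from h import *
wrist('w9',(.462,-.196),.06);go(.462,-.196,.023,-45.5)"
```

```text
clock: 23.88
eef_pos: [0.4626, -0.1956, 0.1931]
tool_rot: [0.925, 0.38, -0.001, -0.001]
ft_force: [0.8, -0.7, -0.2]
grip_width: 0.0852
grasp_force: 0.0
bench z 0.0001
top 2401 z 0.064 [[0.4636, -0.1961], [0.0381, 0.0376], 44.2584]
rim 1039 [[0.461, -0.1945], [0.0738, 0.0746], 76.0242]
rim circle ((0.46090808510780334, -0.19504401087760925), 0.03785251826047897)
rot [-0.002  0.001  0.002] shift [-0.0007 -0.      0.1705] rows>= 3.0 yaw -45.4 j [-0.39987631  1.96282182]
```

```bash
python3 -m jog '[[0,0,0.004,0,0.001,0.06,0.085],[0,0,0.004,0,0.001,0.12,0.085],[0,0,0.004,0,0.001,0.16,0.085],[0,0,0.004,0,0.001,0.17,0.085],[0,0,0.004,0,0.001,0.17,0.085],[0,0,0.004,0,0.001,0.17,0],[0,0,0.004,0,0.001,0.17,0],[0,0,0.004,0,0.001,0.17,0],[0,0,0.004,0,0.001,0.17,0],[0,0,0.004,0,0.001,0.17,0]]'; python3 -m jog '[[0,0,0,0,0,-0.05,0],[0,0,0,0,0,-0.1,0],[0,0,0,0,0,-0.1,0],[0,0,0,0,0,-0.1,0]]';python3 -c "
from h import *
go(.6545,-.131,.121,-45.6)"
```

```text
clock: 25.18
eef_pos: [0.4648, -0.1968, 0.0257]
tool_rot: [0.926, 0.377, 0.001, 0.001]
ft_force: [-0.5, 0.0, 6.7]
grip_width: 0.0372
grasp_force: 62.1
clock: 25.68
eef_pos: [0.4625, -0.196, 0.1229]
tool_rot: [0.926, 0.377, -0.001, -0.001]
ft_force: [-0.4, 0.7, -6.8]
grip_width: 0.0372
grasp_force: 63.7
rot [-0.003  0.001 -0.002] shift [0.1829 0.0875 0.0014] rows>= 4.0 yaw -45.7 j [-0.40090905  1.96791123]
```

```bash
python3 -m jog '[[0,0,0,0.046,0.022,0,0],[0,0,0,0.092,0.044,0,0],[0,0,0,0.138,0.066,0,0],[0,0,0,0.183,0.087,0,0],[0,0,0,0.183,0.087,0,0],[0,0,0,0.183,0.087,0,0],[0,0,0,0.183,0.087,0.05,0],[0,0,0,0.183,0.087,0.085,0],[0,0,0,0.183,0.087,0.092,0],[0,0,0,0.183,0.087,0.092,0]]'; python3 -m jog '[[0,0,0,0,0,0,0],[0,0,0,0,0,0,0],[0,0,0,0,0,0,0]]'
```

```text
clock: 26.92
eef_pos: [0.655, -0.1316, 0.0325]
tool_rot: [0.926, 0.376, -0.0, -0.0]
ft_force: [0.0, 0.3, -5.1]
grip_width: 0.0378
grasp_force: 63.3
clock: 27.3
eef_pos: [0.6563, -0.1313, 0.0335]
tool_rot: [0.926, 0.377, 0.001, 0.001]
ft_force: [0.2, 0.4, -6.8]
grip_width: 0.037
grasp_force: 63.3
```

```bash
python3 -m jog '[[0,0,0,0,0,0.003,0],[0,0,0,0,0,0.006,0],[0,0,0,0,0,0.007,0],[0,0,0,0,0,0.007,0],[0,0,0,0,0,0.007,0]]'
```

```text
clock: 27.92
eef_pos: [0.6558, -0.1311, 0.0258]
tool_rot: [0.926, 0.377, 0.0, 0.0]
ft_force: [-2.7, -0.1, 0.0]
grip_width: 0.0376
grasp_force: 64.2
```

```bash
python3 -m jog '[[0,0,0,0,0,0,0.06],[0,0,0,0,0,0,0.085],[0,0,0,0,0,0,0.085],[0,0,0,0,0,0,0.085],[0,0,0,0,0,-0.06,0.085],[0,0,0,0,0,-0.12,0.085],[0,0,0,0,0,-0.17,0.085],[0,0,0,0,0,-0.17,0.085],[0,0,0,0,0,-0.17,0.085]]';  python3 -c "
from h import *
wrist('w10',(.6545,-.131),.07);go(.4485,.0042,.195,-20)"
```

```text
clock: 29.05
eef_pos: [0.6554, -0.1311, 0.1949]
tool_rot: [0.926, 0.377, -0.0, -0.0]
ft_force: [-1.2, 0.1, 0.6]
grip_width: 0.0853
grasp_force: 0.0
bench z 0.0001
top 2383 z 0.064 [[0.6551, -0.1307], [0.038, 0.0378], 44.5498]
rim 2184 [[0.6545, -0.1308], [0.104, 0.1037], 74.993]
rim circle ((0.6547086834907532, -0.1309160441160202), 0.07004565745592117)
rot [-0.003  0.001 -0.449] shift [-0.0533 -0.2408 -0.0007] rows>= 4.0 yaw -45.7 j [-0.19740654  2.17139001]
```

```bash
python3 -m jog '[[0,0,-0.449,-0.053,-0.241,0,0.085],[0,0,-0.449,-0.053,-0.241,0,0.085],[0,0,-0.449,-0.053,-0.241,0,0.085],[0,0,-0.449,-0.053,-0.241,0,0.085],[0,0,-0.449,-0.053,-0.241,0,0.085],[0,0,-0.449,-0.053,-0.241,0,0.085],[0,0,-0.449,-0.053,-0.241,0,0.085]]';  python3 -c "
from h import *
wrist('w11',(.448,.004),.06);go(.4485,.0045,.023,-20)"
```

```text
clock: 29.98
eef_pos: [0.4506, 0.0039, 0.1949]
tool_rot: [0.819, 0.573, -0.0, 0.0]
ft_force: [0.7, -0.3, -0.6]
grip_width: 0.085
grasp_force: 0.0
bench z 0.0001
top 614 z 0.0634 [[0.4487, 0.0052], [0.0212, 0.0212], 78.739]
rim 56 [[0.4544, 0.008], [0.0113, 0.0292], 63.4705]
rim circle ((0.4518755078315735, 0.002991020679473877), 0.014696215279400349)
rot [-0.     0.    -0.001] shift [-1.000e-04 -2.200e-03  1.719e-01] rows>= 3.0 yaw -20.1 j [0.00858405 1.92947454]
```

```bash
python3 -m jog '[[0,0,0,0,-0.002,0.06,0.085],[0,0,0,0,-0.002,0.12,0.085],[0,0,0,0,-0.002,0.16,0.085],[0,0,0,0,-0.002,0.171,0.085],[0,0,0,0,-0.002,0.171,0.085],[0,0,0,0,-0.002,0.171,0],[0,0,0,0,-0.002,0.171,0],[0,0,0,0,-0.002,0.171,0],[0,0,0,0,-0.002,0.171,0],[0,0,0,0,-0.002,0.171,0]]'; python3 -m jog '[[0,0,0,0,0,-0.05,0],[0,0,0,0,0,-0.1,0],[0,0,0,0,0,-0.1,0],[0,0,0,0,0,-0.1,0]]';python3 -c "
from h import *
go(.461,-.195,.123,-20)"
```

```text
clock: 31.28
eef_pos: [0.4482, 0.0051, 0.0252]
tool_rot: [0.819, 0.574, 0.001, 0.0]
ft_force: [-1.0, -0.2, 6.3]
grip_width: 0.0206
grasp_force: 58.4
clock: 31.78
eef_pos: [0.447, 0.0051, 0.1238]
tool_rot: [0.819, 0.574, -0.0, -0.0]
ft_force: [0.5, 0.2, -1.7]
grip_width: 0.0205
grasp_force: 59.2
rot [-0.001  0.     0.   ] shift [-0.1832  0.0816  0.0008] rows>= 4.0 yaw -20.0 j [0.01138534 1.93116569]
```

```bash
python3 -m jog '[[0,0,0,-0.05,0.022,0,0],[0,0,0,-0.1,0.044,0,0],[0,0,0,-0.15,0.066,0,0],[0,0,0,-0.183,0.081,0,0],[0,0,0,-0.183,0.081,0,0],[0,0,0,-0.183,0.081,0,0],[0,0,0,-0.183,0.081,0.05,0],[0,0,0,-0.183,0.081,0.085,0],[0,0,0,-0.183,0.081,0.094,0],[0,0,0,-0.183,0.081,0.094,0]]'; python3 -m jog '[[0,0,0,0,0,0,0],[0,0,0,0,0,0,0],[0,0,0,0,0,0.003,0],[0,0,0,0,0,0.003,0],[0,0,0,0,0,0.003,0]]'
```

```text
clock: 33.02
eef_pos: [0.4609, -0.1936, 0.0301]
tool_rot: [0.819, 0.574, -0.0, -0.001]
ft_force: [-0.8, 0.2, -1.2]
grip_width: 0.0206
grasp_force: 59.2
clock: 33.65
eef_pos: [0.4611, -0.1946, 0.0273]
tool_rot: [0.819, 0.574, -0.0, -0.0]
ft_force: [-0.3, 0.2, -2.3]
grip_width: 0.0205
grasp_force: 59.3
```

```bash
python3 -m jog '[[0,0,0,0,0,0.002,0],[0,0,0,0,0,0.002,0],[0,0,0,0,0,0.0025,0],[0,0,0,0,0,0.0025,0]]'
```

```text
clock: 34.15
eef_pos: [0.4613, -0.1947, 0.0252]
tool_rot: [0.819, 0.574, 0.0, 0.0]
ft_force: [-2.2, 0.2, 4.2]
grip_width: 0.0205
grasp_force: 59.8
```

```bash
python3 -m jog '[[0,0,0,0,0,0,0.06],[0,0,0,0,0,0,0.085],[0,0,0,0,0,0,0.085],[0,0,0,0,0,0,0.085],[0,0,0,0,0,-0.06,0.085],[0,0,0,0,0,-0.12,0.085],[0,0,0,0,0,-0.17,0.085],[0,0,0,0,0,-0.17,0.085],[0,0,0,0,0,-0.17,0.085]]';  python3 -c "
from h import *
wrist('w12',(.461,-.195),.07)
p,d=imaging.camera('scene'); cv2.imwrite('pics/scene1.png',p[:,:,::-1])"
```

```text
clock: 35.28
eef_pos: [0.4608, -0.1944, 0.1944]
tool_rot: [0.819, 0.574, -0.0, -0.0]
ft_force: [-0.5, -0.8, -1.0]
grip_width: 0.0849
grasp_force: 0.0
bench z 0.0001
top 618 z 0.0634 [[0.4615, -0.1948], [0.0215, 0.021], 83.4556]
rim 1207 [[0.4607, -0.195], [0.0741, 0.0749], 5.8949]
rim circle ((0.46046870946884155, -0.19521841406822205), 0.037858352065086365)
```

View pics/scene1.png

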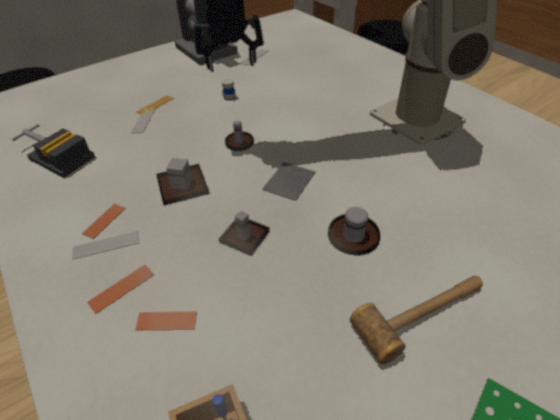

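All four punches stand upright in their own trays: thick round (355,225), thin square (243,225), thick square (179,175) and thin round (238,133). The mallet hasn't moved, at (377,332).

```bash
python3 -c "
from workcell import workorder
print(workorder.job_done())"
```

```text
the job is handed in; nothing more can be done
None
```

The job is handed in at about 35 s: each punch was measured within about 2 mm of the centre of its own tray and stands upright, the arm is clear, and the mallet was not moved; the judge printed no result.

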